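Find the bottle with the loose cap and set it aside

ROBOT

A 7-joint arm with a two-finger parallel gripper is mounted at the origin on a cart in front of the work surface, level with it; the furniture and walls round the work are solid. World frame = base frame: x ahead of the robot, y to its left, z up, the work surface at z = 0. Lengths are in m, angles in rad, forces in N, time in s.
With the tool pointing down it reaches from about 0.425 to 0.825 m from the base axis. Payload 3.6 kg.
Tool frame: the origin (TCP) lies at the very end of the fingers, on their centre line; the grasp point (between the pads) lies 19 mm behind it (manip.pinch_z is the distance from the TCP to the grasp point, in m); z points along the fingers, y is the line along which they close (so a half turn about z gives the same grasp; the last joint's range is limited). The gripper opens to 93 mm and grips with 3 to 60 N. Pads are 15 mm wide; open, the fingers measure 128 mm over their backs; the gripper's body (75 mm by 188 mm) begins 65 mm behind the grasp point.
Start: joints at [-0.026, 0.615, -0.013, 1.423, 0.008, 1.103, -0.04], TCP at [0.65, 0, 0.219] pointing down, gripper open.
Joint ranges: [-3.12, 3.12], [-0.3, 2.06], [-1.34, 1.32], [0.26, 2.42], [-1.36, 4.5], [0.01, 1.98], [-2.84, 2.84]. Speed limits (rad/s): [2.79, 2.79, 3.14, 3.14, 3.14, 3.14, 3.14].

INTERFACE

Orientations are given as [roll, pitch, yaw] about the fixed x, y, z axes, in that order (R = Rz(yaw) Ry(pitch) Rx(roll)).
In Python, from workcell import manip gives the robot as it stands.
- The arm moves only by the tool move_tool, called after "Request:" in YAML: its name, and indented under it one key for each argument. Schema: {"type":"object","properties":{"segments":{"type":"array","items":{"type":"array","items":{"type":"array","items":{"type":"number"},"minItems":6,"maxItems":6},"minItems":1,"maxItems":8},"minItems":1,"maxItems":1},"aperture":{"type":"number"},"grip_n":{"type":"number"},"only":{"type":"string"},"quiet":{"type":"boolean"},"lines":{"type":"string"}},"required":["segments"],"additionalProperties":false}. segments is a list that holds a single list of rows (three levels of brackets), with 1 to 8 rows, each of 6 numbers: dx, dy, dz in units of 5 mm, then a rotation vector rx, ry, rz in units of 0.25 rad; each row is the pose to reach, as a shift and turn from the pose commanded when the call began, along the tool's axes at that moment; what a row does not reach only later rows make up. A row lasts 1/12 s, in which the tool goes at most 0.0417 m and 0.125 rad, less where a joint would pass 70% of its speed; a pose out of reach is approached as far as the arm can. aperture is the finger opening in m, set as the call begins (left out keeps the last). The fingers move at their own pace and stop on an object; grip_n is the grip in N (left out, the last holds). Time passes only in rows, so rows that do not move let the fingers close. The tool returns the time, the measured TCP pose, the force, the opening and the grip force at its end. only (a regular expression) keeps the lines of the reply that match it, lines (a string "A,B") keeps lines A to B, and quiet returns only ok. Input that does not fit is refused with a message, and nothing moves.
- manip.get_state(): the state, without advancing time (a new reading comes with each control period).
- manip.grab_frame(name): name is "scene" or "side" or "wrist"; returns the picture (384x512x3 uint8, blue, green, red); there is no depth.
- manip.camera_model(name): a dict with "mtx" (3x3 intrinsics, pixels), "R" (3x3) and "t" (3): a world point X has camera coordinates R X + t. Camera axes: x right, y down, z forward; pixel columns grow to the right and rows downward; lengths in m; the calibration is good to about 2 mm. A picture is of the moment at which its call begins: read the wrist's pose just before it. camera_model takes no time and is no camera call; for the wrist camera it gives the pose at the moment of the call.
- manip.finish_job(): hands the job in; it is judged then, once.
The state is a dict: "t": time; "joint_pos": joint angles; "dq": joint speeds; "effort": joint torques, N m; "eef_pos": TCP position; "ee_rot": TCP orientation; "ft_force": force on the tool from outside, world axes, zero at the start; "wrist_torque": the same for the moment, N m; "gripper_width": finger opening in m; "finger_force": force on a finger pad.
Only numpy, scipy, OpenCV 4.12 (cv2) and the standard library are available. Lean on these libraries where they do the work, as an engineer would, in place of code of your own. Each camera call takes 0.05 s, during which the arm holds its last target. There are 200 camera calls.

TASK

Check the three amber bottles in the leaning rack: while each stands in its place, gently try its cap anticlockwise, about an eighth of a turn. A sound cap gives a little and stops; a loose one keeps turning. Stand the one bottle with the loose cap upright on the floor of the red tray for rework, leave the other two in their pockets and leave the other things on the bench alone.

Things in the scene. Friction and masses are not known exactly. Their poses are not given: they have to be found in the camera images.
- rack: Blue rack fixed to the table, 266 mm along its y, 85 mm deep, 55 mm high; three square pockets in a row at 95 mm pitch. Origin on the table under the middle pocket. Pockets lean 30 degrees from vertical towards its -x (to the right, seen from the robot), 39 mm square inside, 32 mm deep, floor centres 24 mm above the table: draw a bottle about 35 mm along its own axis to free it.
- bottle_1: Amber bottle, 72 mm tall with cap, about 155 g, loose in a rack pocket, leaning 30 degrees. Origin at the centre of its underside, z up its axis, y along the row; square foot 36 x 36 mm, 40 mm high, which cannot turn in the pocket. Black cap, 38 mm across, from 46 to 72 mm; finger tips at 50 mm or more clear the foot. The three look alike and stand in any order.
- bottle_1_captop (a point): Centre of the top face of this bottle's cap, 72 mm from the underside on the axis; it turns with the cap.
- bottle_1_cap (a joint): Turn of this bottle's cap, rad, 0 to 0.03 at the start, growing anticlockwise seen from above (undoing). Little friction (about 0.02 N m); stays where left. A sound cap stops dead at 0.25, a loose one turns freely up to 2.6. It never comes off: the bottle may be carried by it. A grip of 20 to 40 N is enough, over 70 N is rough; at the stop the fingers slip round the cap.
- bottle_2: Amber bottle, 72 mm tall with cap, about 155 g, loose in a rack pocket, leaning 30 degrees. Origin at the centre of its underside, z up its axis, y along the row; square foot 36 x 36 mm, 40 mm high, which cannot turn in the pocket. Black cap, 38 mm across, from 46 to 72 mm; finger tips at 50 mm or more clear the foot. The three look alike and stand in any order.
- bottle_2_captop (a point): Centre of the top face of this bottle's cap, 72 mm from the underside on the axis; it turns with the cap.
- bottle_2_cap (a joint): Turn of this bottle's cap, rad, 0 to 0.03 at the start, growing anticlockwise seen from above (undoing). Little friction (about 0.02 N m); stays where left. A sound cap stops dead at 0.25, a loose one turns freely up to 2.6. It never comes off: the bottle may be carried by it. A grip of 20 to 40 N is enough, over 70 N is rough; at the stop the fingers slip round the cap.
- bottle_3: Amber bottle, 72 mm tall with cap, about 155 g, loose in a rack pocket, leaning 30 degrees. Origin at the centre of its underside, z up its axis, y along the row; square foot 36 x 36 mm, 40 mm high, which cannot turn in the pocket. Black cap, 38 mm across, from 46 to 72 mm; finger tips at 50 mm or more clear the foot. The three look alike and stand in any order.
- bottle_3_captop (a point): Centre of the top face of this bottle's cap, 72 mm from the underside on the axis; it turns with the cap.
- bottle_3_cap (a joint): Turn of this bottle's cap, rad, 0 to 0.03 at the start, growing anticlockwise seen from above (undoing). Little friction (about 0.02 N m); stays where left. A sound cap stops dead at 0.25, a loose one turns freely up to 2.6. It never comes off: the bottle may be carried by it. A grip of 20 to 40 N is enough, over 70 N is rough; at the stop the fingers slip round the cap.
- rework_tray: Red open tray fixed to the table, 130 mm (x) by 160 mm (y), 22 mm high, walls and floor 4 mm thick. Origin at the centre of its underside; its inner floor is 4 mm above the table.
- multimeter: Yellow hand multimeter lying on its back, 130 x 62 x 40 mm; a loose bystander, to be left alone. Origin at the centre of its underside.
- power_brick: Black power brick, 46 x 128 x 30 mm; a loose bystander, to be left alone. Origin at the centre of its underside.
- solder_spool: Red spool of solder, 57 mm across, 55 mm tall, standing; a loose bystander, to be left alone. Origin at the centre of its underside.
- masking_tape: Roll of masking tape lying flat, 97 mm across, 24 mm tall; a loose bystander, to be left alone. Origin at the centre of its underside.

How it is judged:
By the outcome, as a careful person would: the job done as asked, in the order asked, and still so for the second after the job is handed in, with the robot touching nothing.
It also fails if it takes over 59 s, if anything falls off the work surface, if the arm or the gripper's body presses on something with over 40 N, if the wrist force passes 120 N, or if a joint passes its speed limit or range.

## Working session

There is one attempt and no reset: what is moved stays moved. The work goes in short steps, Python scripts to look and compute and a tool call to move; the robot and the scene stay as the last step left them, time stands still between calls to the robot, and variables do not carry over. Pictures are saved under pics/ and viewed, at most 10 in all, crops included, and the job is handed in when it is done.

```bash
ls; mkdir -p pics
```

Run:
```python
from workcell import manip
import cv2
for n in ("scene","side"):
    cv2.imwrite(f"pics/{n}0.png",manip.grab_frame(n))
    c=manip.camera_model(n); print(n,c["mtx"].tolist(),(-c["R"].T@c["t"]).tolist(),c["R"].round(3).tolist())
s=manip.get_state();print(s["t"],s["eef_pos"],s["ee_rot"],manip.pinch_z)
```

```text
pics
workcell.py
scene [[388.1289995565537, 0.0, 259.5324025527729], [0.0, 388.1289995565537, 181.08706055007474], [0.0, 0.0, 1.0]] [-0.19546187220392477, 0.5667650714317165, 0.6934158667914122] [[-0.603, -0.797, -0.015], [-0.442, 0.35, -0.826], [0.664, -0.492, -0.564]]
side [[423.13214726827107, 0.0, 256.31892286911693], [0.0, 423.13214726827107, 188.81750654660206], [0.0, 0.0, 1.0]] [0.22209954799972909, -1.032779685004271, 0.5557416625242626] [[0.956, -0.292, 0.02], [-0.101, -0.392, -0.914], [0.275, 0.872, -0.404]]
0.1 [6.49301044e-01 5.97958328e-06 2.17600382e-01] [-3.13930875e+00  4.80910090e-05  1.57086451e+00] 0.0188
```

View pics/scene0.png

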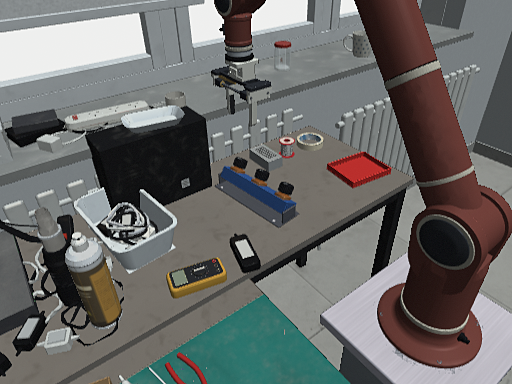

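View pics/side0.png

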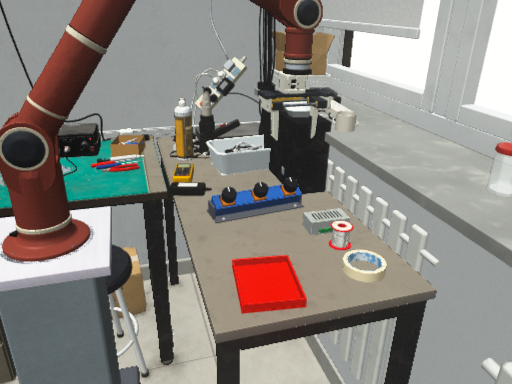

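The scene view shows the rack with caps near (241,163), (262,176) and (286,189), and the tray at (358,169). The side view shows caps near (229,194), (261,189) and (290,185), and the tray at (268,283). I'll zoom in to measure.

Run:
```python
import cv2
a=cv2.imread("pics/scene0.png")[145:230,205:305]; b=cv2.imread("pics/side0.png")[165:225,200:310]
cv2.imwrite("pics/za.png",cv2.resize(a,None,fx=7,fy=7,interpolation=cv2.INTER_CUBIC))
cv2.imwrite("pics/zb.png",cv2.resize(b,None,fx=7,fy=7,interpolation=cv2.INTER_CUBIC))
```

```text
(no output)
```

View pics/za.png

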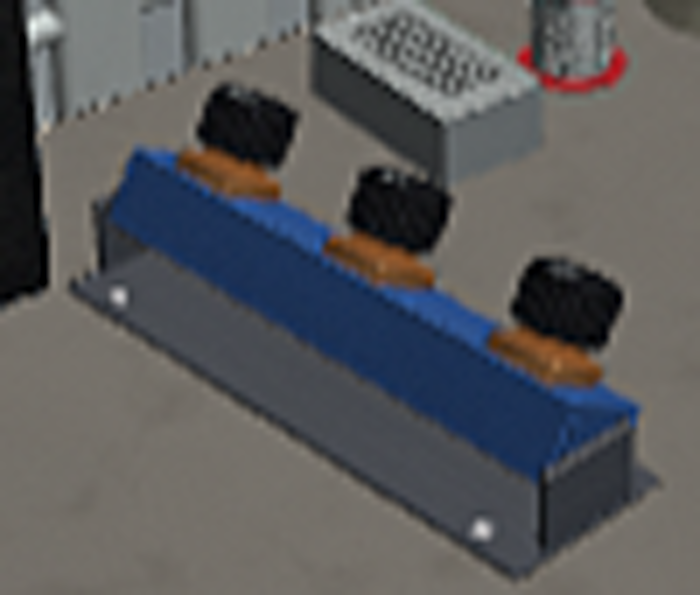

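View pics/zb.png

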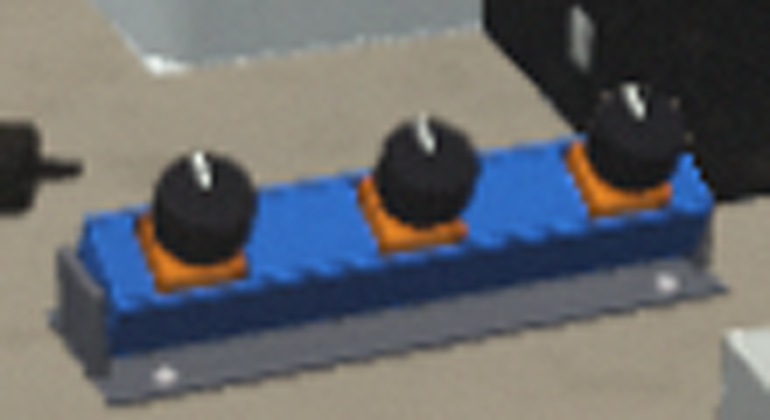

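The crops show cap centres at scene (240.3,162.9), (262.1,175), (286,188.3) and side (291,184.6), (261,189.7), (229.3,195) for the same caps. The white tick marks on the cap tops are visible in the side view.

Create h.py:
```python
import numpy as np
from scipy.optimize import least_squares
from scipy.spatial.transform import Rotation as Rn
from workcell import manip
def proj(c,X):
    p=(np.asarray(X)@c["R"].T+c["t"])@c["mtx"].T
    return p[...,:2]/p[...,2:]
def plane(c,uv,z):
    d=c["R"].T@np.linalg.solve(c["mtx"],[*uv,1]); o=-c["R"].T@c["t"]
    return o+d*(z-o[2])/d[2]
```

Run:
```python
from h import *
S,D=manip.camera_model("scene"),manip.camera_model("side")
a=np.array([(240.3,162.9),(262.1,175),(286,188.3)]);b=np.array([(291,184.6),(261,189.7),(229.3,195)])
for p,q in zip(a,b):
    r=least_squares(lambda X:np.r_[proj(S,X)-p,proj(D,X)-q],[.65,0,.07]);print(r.x.round(4),r.fun.round(2),plane(S,p,.075).round(4),plane(D,q,.075).round(4))
def f(v):
    u=np.array([np.cos(v[3]),np.sin(v[3]),0])
    X=v[:3]+np.outer([.095,0,-.095],u); return np.r_[(proj(S,X)-a).ravel(),(proj(D,X)-b).ravel()]
r=least_squares(f,[.65,0,.07,0]);print(r.x.round(4),r.fun.round(2))
for uv in [(233,261),(292,257),(304,303),(242,310)]: print(plane(D,uv,.022).round(3))
for c,uv in [(S,(205+520/7,145+575/7)),(S,(205+70/7,145+285/7)),(D,(200+110/7,165+402/7)),(D,(200+725/7,165+290/7))]: print(plane(c,uv,.0).round(3))
```

```text
[0.6542 0.0106 0.0723] [-0.32 -0.61 -0.38  0.53] [0.647  0.0142 0.075 ] [0.6542 0.0081 0.075 ]
[ 0.5595 -0.001   0.0719] [-0.32 -0.54 -0.38  0.47] [0.5529 0.0028 0.075 ] [ 0.5593 -0.0049  0.075 ]
[ 0.4653 -0.0123  0.0716] [-0.33 -0.47 -0.39  0.41] [ 0.4594 -0.0084  0.075 ] [ 0.4653 -0.0172  0.075 ]
[ 0.5597 -0.0009  0.0719  0.1208] [-0.27 -0.47 -0.39 -0.56 -0.31 -0.58 -0.45  0.67 -0.33  0.44 -0.38  0.31]
[ 0.417 -0.252  0.022]
[ 0.551 -0.271  0.022]
[ 0.514 -0.429  0.022]
[ 0.393 -0.417  0.022]
[0.412 0.053 0.   ]
[0.687 0.087 0.   ]
[ 0.425 -0.024  0.   ]
[0.698 0.007 0.   ]
```

Add to h.py:
```python
YAW=0.1208; CM=np.array([.5597,-.0009,.0735])   # middle cap centre (59 mm up axis)
def axis(yaw=YAW): return np.array([.5*np.sin(yaw),-.5*np.cos(yaw),.75**.5])
def pose(k,h,yaw=YAW,c=CM,turn=0.):
    """TCP at h m up bottle k's axis (k=+1 far,0,-1 near), closing line along the row"""
    a=axis(yaw); u=np.array([np.cos(yaw),np.sin(yaw),0])
    R=Rn.from_matrix(np.c_[np.cross(u,-a),u,-a])*Rn.from_rotvec([0,0,turn])
    return c+.095*k*u+(h-.059)*a, R
def delta(P,R):
    s=manip.get_state(); R0=Rn.from_euler("xyz",s["ee_rot"])
    print("delta",R0.inv().apply(P-s["eef_pos"]).round(4),(R0.inv()*R).as_rotvec().round(4),"t",s["t"])
```

```bash
python3 -c "
from h import *
delta(*pose(0,.150))"
```

```text
delta [-0.0461 -0.084   0.0655] [ 0.0294  0.5229 -0.1186] t 0.1
```

The manual's scale: shifts go in units of 5 mm and turns go in units of 0.25 rad. Converting my numbers, -0.084 m is -16.8, 0.0655 m is 13.1, 0.5229 rad is 2.0916.

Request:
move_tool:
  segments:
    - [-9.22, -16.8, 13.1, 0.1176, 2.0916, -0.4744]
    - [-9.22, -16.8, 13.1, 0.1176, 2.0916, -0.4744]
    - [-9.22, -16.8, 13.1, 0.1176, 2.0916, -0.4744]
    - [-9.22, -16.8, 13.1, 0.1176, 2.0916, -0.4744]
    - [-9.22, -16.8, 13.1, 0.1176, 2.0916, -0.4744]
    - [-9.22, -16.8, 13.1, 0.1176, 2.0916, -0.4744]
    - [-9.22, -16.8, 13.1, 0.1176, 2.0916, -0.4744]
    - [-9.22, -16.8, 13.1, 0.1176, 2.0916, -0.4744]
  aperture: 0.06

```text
refused: segments: the value is too long (schema: maxItems 1). Nothing was moved.
```

Nothing moved. I misread the format; it is a list holding one list of rows, three levels of brackets. Resending.

Request:
move_tool:
  segments:
    - [[-9.22, -16.8, 13.1, 0.1176, 2.0916, -0.4744], [-9.22, -16.8, 13.1, 0.1176, 2.0916, -0.4744], [-9.22, -16.8, 13.1, 0.1176, 2.0916, -0.4744], [-9.22, -16.8, 13.1, 0.1176, 2.0916, -0.4744], [-9.22, -16.8, 13.1, 0.1176, 2.0916, -0.4744], [-9.22, -16.8, 13.1, 0.1176, 2.0916, -0.4744], [-9.22, -16.8, 13.1, 0.1176, 2.0916, -0.4744], [-9.22, -16.8, 13.1, 0.1176, 2.0916, -0.4744]]
  aperture: 0.06

```text
t: 0.77
eef_pos: [0.5663, -0.044, 0.1538]
ee_rot: [3.138, -0.524, 1.696]
ft_force: [0.2, 0.7, 0.1]
gripper_width: 0.0604
finger_force: 0.0
```

Run:
```python
from h import *; import cv2
delta(*pose(0,.150))
c=manip.camera_model("wrist"); im=manip.grab_frame("wrist"); cv2.imwrite("pics/w0.png",im)
print(c["mtx"].round(1).tolist(), (-c["R"].T@c["t"]).round(4))
for k in (1,0,-1): print(k,proj(c,np.array([pose(k,.072)[0],pose(k,.046)[0],pose(k,.04)[0]])).round(1).tolist())
```

```text
delta [-0.0024 -0.0014  0.0004] [ 0.0015 -0.0001  0.0042] t 0.7667
[[326.0, 0.0, 253.4], [0.0, 326.0, 197.4], [0.0, 0.0, 1.0]] [ 0.5678 -0.0652  0.333 ]
1 [[373.3, 208.4], [362.5, 199.7], [360.2, 197.8]]
0 [[251.9, 208.1], [252.0, 199.3], [252.0, 197.5]]
-1 [[130.3, 207.7], [141.3, 199.0], [143.5, 197.2]]
```

View pics/w0.png

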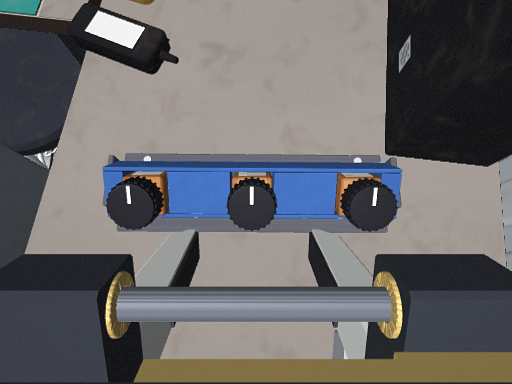

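The wrist picture shows caps near (133,203), (251,205) and (371,205), close to the prediction. I'll measure them with a zoom that overlays the predicted cap-top circles.

Run:
```python
from h import *; import cv2
c=manip.camera_model("wrist"); im=cv2.imread("pics/w0.png")
g=cv2.resize(im[150:245,95:410],None,fx=2.5,fy=2.5,interpolation=cv2.INTER_CUBIC)
t=np.linspace(0,2*np.pi,60)
for k in (1,0,-1):
    P,R=pose(k,.072); X=P+R.apply(np.c_[.019*np.cos(t),.019*np.sin(t),0*t])
    cv2.polylines(g,[np.int32((proj(c,X)-[95,150])*2.5)],True,(0,255,0),1)
cv2.imwrite("pics/w0z.png",g)
P=manip.get_state()["eef_pos"]; print(proj(c,P))
m=(im.max(2)<70).astype(np.uint8)
for x0,x1 in((100,170),(222,282),(335,402)):
    w=m[160:235,x0:x1]; n,l,s,ce=cv2.connectedComponentsWithStats(w); i=1+s[1:,4].argmax(); print(s[i]+[x0,160,0,0,0],ce[i]+[x0,160])
```

```text
[254.13230591 245.2879201 ]
[ 106  176   58   54 2171] [134.73468448 203.10502073]
[ 227  172   50   59 1963] [251.19205298 203.82985227]
[ 340  178   58   54 2154] [368.26090994 204.66898793]
```

View pics/w0z.png

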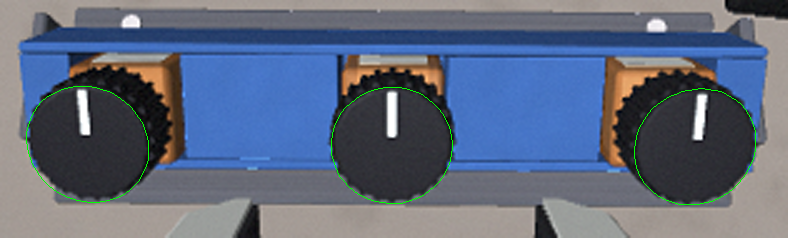

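The overlay matches all three cap tops to within about 1 mm, so the model is good. The ticks point up, at about (84,110), (392,115) and (700,115) in the crop. I'll approach the middle bottle.

```bash
python3 -c "
from h import *
S,D,W=[manip.camera_model(n) for n in ('scene','side','wrist')]
print(plane(S,(210,188),0),plane(S,(158,214),0),plane(W,(386,152),0),plane(D,(270,175),0))
delta(*pose(0,.051))"
```

```text
[0.68575442 0.10541426 0.        ] [0.667428   0.28788694 0.        ] [0.69681105 0.09425554 0.        ] [0.6809113  0.26882179 0.        ]
delta [-0.0028 -0.0017  0.0994] [0.0014 0.0003 0.0053] t 0.8167
```

Request:
move_tool:
  segments:
    - [[-0.56, -0.34, 6, 0, 0, 0.02], [-0.56, -0.34, 12, 0, 0, 0.02], [-0.56, -0.34, 17, 0, 0, 0.02], [-0.56, -0.34, 19.88, 0, 0, 0.02], [-0.56, -0.34, 19.88, 0, 0, 0.02]]
  aperture: 0.06

```text
t: 1.23
eef_pos: [0.5566, 0.0055, 0.0645]
ee_rot: [-3.137, -0.526, 1.692]
ft_force: [-1.3, -0.2, -0.4]
gripper_width: 0.0604
finger_force: 0.0
```

```bash
python3 -c "
from h import *
delta(*pose(0,.051))"
```

```text
delta [-0.0013  0.0023 -0.0032] [-0.0051 -0.0028  0.0007] t 1.2333
```

Request:
move_tool:
  segments:
    - [[0, 0, 0, 0, 0, 0], [0, 0, 0, 0, 0, 0], [0, 0, 0, 0, 0, 0], [0, 0, 0, 0, 0, 0], [0, 0, 0, 0, 0, 0], [0, 0, 0, 0, 0, 0]]
  aperture: 0.03
  grip_n: 25

```text
t: 1.73
eef_pos: [0.5597, -0.0, 0.0667]
ee_rot: [3.14, -0.523, 1.687]
ft_force: [-0.9, -1.2, 3.8]
gripper_width: 0.0373
finger_force: 25.0
```

```bash
python3 -c "
from h import *
delta(*pose(0,.051)); print(manip.get_state()['wrist_torque'])"
```

```text
delta [ 0.0027 -0.0001  0.0017] [ 0.0042  0.001  -0.0038] t 1.7333
[-0.27280314 -0.01378228  0.04941338]
```

Add to h.py:
```python
def trq(k):
    s=manip.get_state(); a=axis(); P=pose(k,.059)[0]
    R=Rn.from_euler("xyz",s["ee_rot"]); w=s["wrist_torque"]
    R0=pose(k,.051)[1]
    print("torque on axis",np.round(w@a,3),"w",np.round(w,2),"F",np.round(s["ft_force"],1),"grip",s["finger_force"],"turn",(R0.inv()*R).as_rotvec().round(3),"t",s["t"])
```

```text
(no output)
```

Request:
move_tool:
  segments:
    - [[0, 0, 0, 0, 0, -0.32], [0, 0, 0, 0, 0, -0.64], [0, 0, 0, 0, 0, -0.96], [0, 0, 0, 0, 0, -1.28], [0, 0, 0, 0, 0, -1.6], [0, 0, 0, 0, 0, -1.6]]

```text
t: 2.23
eef_pos: [0.5611, 0.0007, 0.0671]
ee_rot: [2.916, -0.477, 2.141]
ft_force: [2.7, 0.2, 5.5]
gripper_width: 0.0375
finger_force: 25.0
```

```bash
python3 -c "
from h import *
trq(0)"
```

```text
torque on axis -0.258 w [ 0.2  -0.37 -0.53] F [2.7 0.2 5.5] grip 25.000022649765015 turn [-0.007 -0.001 -0.396] t 2.2333
```

To row units: -0.4 rad is -1.6.

Request:
move_tool:
  segments:
    - [[0, 0, 0, 0, 0, -1.6], [0, 0, 0, 0, 0, -1.6], [0, 0, 0, 0, 0, -1.6]]
  quiet: true

```text
ok
```

```bash
python3 -c "
from h import *
trq(0);print(manip.get_state()['t'])"
```

```text
torque on axis -0.611 w [-0.96 -2.09 -1.84] F [11.4 -0.5 -4.4] grip 25.564958453178406 turn [-0.015 -0.013 -0.772] t 2.4833
2.4833
```

It has now turned about an eighth, with −0.6 N m resisting, so the middle cap is sound. I'll release and back off.

Request:
move_tool:
  segments:
    - [[0, 0, 0, 0, 0, 0], [0, 0, 0, 0, 0, 0], [0, 0, 0, 0, 0, 0], [0, 0, -6, 0, 0, 0], [0, 0, -12, 0, 0, 0], [0, 0, -12, 0, 0, 0]]
  aperture: 0.06

```text
t: 2.98
eef_pos: [0.5649, -0.0323, 0.1209]
ee_rot: [2.758, -0.358, 2.529]
ft_force: [-0.4, -0.2, -0.2]
gripper_width: 0.0598
finger_force: 0.0
```

```bash
python3 -c "
from h import *
delta(*pose(-1,.115))"
```

```text
delta [ 0.0698 -0.0666  0.    ] [0.0067 0.008  0.7696] t 2.9833
```

To row units: 0.0698 m is 13.96, -0.0666 m is -13.32, 0.7696 rad is 3.0784.

Request:
move_tool:
  segments:
    - [[4, -4, 0, 0, 0, 0.48], [8, -8, 0, 0, 0, 0.96], [12, -12, 0, 0, 0, 1.44], [13.96, -13.32, 0, 0.0268, 0.032, 1.92], [13.96, -13.32, 0, 0.0268, 0.032, 2.4], [13.96, -13.32, 0, 0.0268, 0.032, 2.88], [13.96, -13.32, 0, 0.0268, 0.032, 3.0784], [13.96, -13.32, 0, 0.0268, 0.032, 3.0784]]
  aperture: 0.06

```text
t: 3.65
eef_pos: [0.4649, -0.0367, 0.1189]
ee_rot: [-3.132, -0.528, 1.692]
ft_force: [0.3, 0.3, 0.9]
gripper_width: 0.06
finger_force: 0.0
```

Run:
```python
from h import *; import cv2
c=manip.camera_model("wrist"); im=manip.grab_frame("wrist")
t=np.linspace(0,2*np.pi,60)
for k in (0,-1):
    P,R=pose(k,.072); X=P+R.apply(np.c_[.019*np.cos(t),.019*np.sin(t),0*t])
    cv2.polylines(im,[np.int32(proj(c,X))],True,(0,255,0),1)
cv2.imwrite("pics/w1.png",im)
delta(*pose(-1,.051))
```

```text
delta [-0.0021  0.0038  0.0594] [-0.0095 -0.0049  0.0024] t 3.7
```

View pics/w1.png

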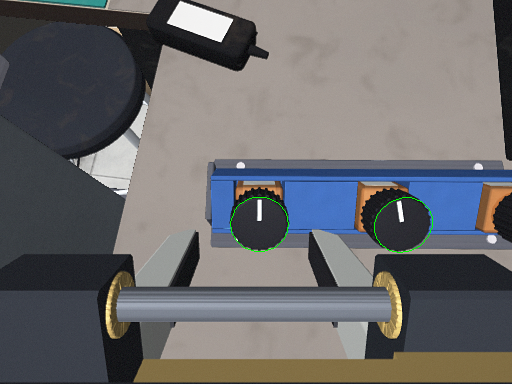

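The middle cap's mark at (400,211) has turned only about 10–14°, so it is sound. The near cap at (260,222) is centred on its circle. I'll descend on it.

Request:
move_tool:
  segments:
    - [[-0.4, 0.6, 6, 0, 0, 0], [-0.4, 0.6, 10, 0, 0, 0], [-0.4, 0.6, 11.88, 0, 0, 0], [-0.4, 0.6, 11.88, 0, 0, 0]]
  aperture: 0.06

```text
t: 4.03
eef_pos: [0.4633, -0.0074, 0.0657]
ee_rot: [-3.131, -0.531, 1.694]
ft_force: [-0.5, 0.3, -0.0]
gripper_width: 0.0602
finger_force: 0.0
```

```bash
python3 -c "
from h import *
delta(*pose(-1,.051));delta(*pose(-1,.051))"
```

```text
delta [-0.0005  0.0014 -0.0014] [-0.0121 -0.0078  0.0024] t 4.0333
delta [-0.0005  0.0014 -0.0014] [-0.0121 -0.0078  0.0024] t 4.0333
```

Request:
move_tool:
  segments:
    - [[0, 0, 0, 0, 0, 0], [0, 0, 0, 0, 0, 0], [0, 0, 0, 0, 0, 0], [0, 0, 0, 0, 0, 0], [0, 0, 0, 0, 0, 0], [0, 0, 0, 0, 0, 0]]
  aperture: 0.03
  grip_n: 25

```text
t: 4.53
eef_pos: [0.4658, -0.0099, 0.0675]
ee_rot: [-3.137, -0.527, 1.693]
ft_force: [-0.3, -2.3, 3.7]
gripper_width: 0.0368
finger_force: 25.0
```

```bash
python3 -c "
from h import *
delta(*pose(-1,.051)); trq(-1)"
```

```text
delta [ 0.0009 -0.0007  0.0016] [-0.0057 -0.0037  0.0014] t 4.5333
torque on axis -0.009 w [-0.47  0.09  0.07] F [-0.3 -2.3  3.7] grip 24.9995756149292 turn [ 0.006  0.004 -0.001] t 4.5333
```

Request:
move_tool:
  segments:
    - [[0, 0, 0, 0, 0, -0.4], [0, 0, 0, 0, 0, -0.8], [0, 0, 0, 0, 0, -1.2], [0, 0, 0, 0, 0, -1.6], [0, 0, 0, 0, 0, -1.6]]

```text
t: 4.95
eef_pos: [0.466, -0.0089, 0.0679]
ee_rot: [2.921, -0.486, 2.15]
ft_force: [0.7, 0.6, 6.1]
gripper_width: 0.0373
finger_force: 25.0
```

```bash
python3 -c "
from h import *
trq(-1)"
```

```text
torque on axis -0.145 w [ 0.13  0.01 -0.17] F [0.7 0.6 6.1] grip 24.999261796474457 turn [ 0.004  0.007 -0.402] t 4.95
```

To row units: -0.38 rad is -1.52.

Request:
move_tool:
  segments:
    - [[0, 0, 0, 0, 0, -0.4], [0, 0, 0, 0, 0, -0.8], [0, 0, 0, 0, 0, -1.2], [0, 0, 0, 0, 0, -1.52], [0, 0, 0, 0, 0, -1.52]]

```text
t: 5.37
eef_pos: [0.4685, -0.0098, 0.0673]
ee_rot: [2.753, -0.366, 2.544]
ft_force: [4.6, 1.8, 0.4]
gripper_width: 0.0374
finger_force: 25.0
```

```bash
python3 -c "
from h import *
trq(-1)"
```

```text
torque on axis -0.293 w [-0.27 -0.92 -0.85] F [4.6 1.8 0.4] grip 24.998740553855896 turn [-0.001  0.004 -0.779] t 5.3667
```

Request:
move_tool:
  segments:
    - [[0, 0, 0, 0, 0, 0], [0, 0, 0, 0, 0, 0], [0, 0, 0, 0, 0, 0], [0, 0, -6, 0, 0, 0], [0, 0, -12, 0, 0, 0], [0, 0, -12, 0, 0, 0]]
  aperture: 0.06

```text
t: 5.87
eef_pos: [0.4717, -0.0421, 0.1213]
ee_rot: [2.757, -0.364, 2.544]
ft_force: [1.6, -0.5, -0.1]
gripper_width: 0.06
finger_force: 0.0
```

```bash
python3 -c "
from h import *
delta(*pose(1,.115,turn=.4))"
```

```text
delta [-0.1301  0.1348  0.0003] [-0.0013 -0.      1.1804] t 5.8667
```

To row units: 0.1348 m is 26.96, -0.13 m is -26, 0.84 rad is 3.36.

Request:
move_tool:
  segments:
    - [[-4, 4, 0, 0, 0, 0.48], [-8, 8, 0, 0, 0, 0.96], [-12, 12, 0, 0, 0, 1.44], [-16, 16, 0, 0, 0, 1.92], [-20, 20, 0, 0, 0, 2.4], [-24, 24, 0, 0, 0, 2.88], [-26, 26.96, 0, 0, 0, 3.36], [-26, 26.96, 0, 0, 0, 3.36]]
  aperture: 0.06

```text
t: 6.53
eef_pos: [0.6568, -0.0098, 0.1182]
ee_rot: [-3.1, -0.528, 1.625]
ft_force: [-0.2, 0.8, -0.3]
gripper_width: 0.06
finger_force: 0.0
```

Run:
```python
from h import *; import cv2
c=manip.camera_model("wrist"); im=manip.grab_frame("wrist")
t=np.linspace(0,2*np.pi,60)
for k in (1,0,-1):
    P,R=pose(k,.072); X=P+R.apply(np.c_[.019*np.cos(t),.019*np.sin(t),0*t])
    cv2.polylines(im,[np.int32(proj(c,X))],True,(0,255,0),1)
    # mark angle about axis: bright pixels within 15 mm of top centre, rectified
    Rm=R.as_matrix()
    g=np.linspace(-.017,.017,171); xx,yy=np.meshgrid(g,g)
    uv=proj(c,(P+xx[...,None]*Rm[:,0]+yy[...,None]*Rm[:,1]).reshape(-1,3)).reshape(171,171,2).astype(np.float32)
    w=cv2.remap(im,uv[...,0],uv[...,1],cv2.INTER_LINEAR).min(2); m=w>150
    print(k,m.sum(),uv[85,85], np.degrees(np.arctan2(yy[m].mean(),xx[m].mean())) if m.any() else None)
cv2.imwrite("pics/w2.png",im)
delta(*pose(1,.115,turn=.4))
```

```text
1 1520 [254.29192 230.07529] -8.605970716024231
0 1314 [111.544395 237.51736 ] -14.160379891705757
-1 161 [-28.511963 244.81915 ] 132.42725475799674
delta [-0.0033  0.0021 -0.0068] [-0.0115 -0.0029  0.3453] t 6.5833
```

View pics/w2.png

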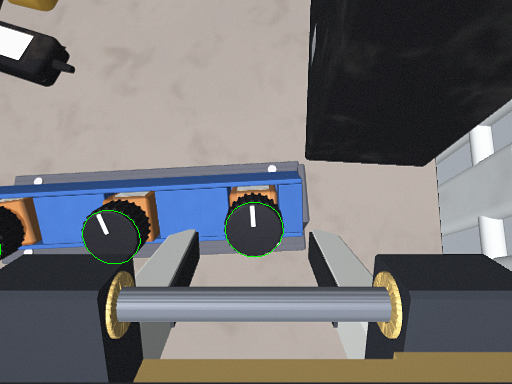

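The far cap at (254,229) is centred on its circle, and the middle mark at about (102,223) is turned slightly. The near cap is out of view. I'll rotate to the start angle and descend on the far cap.

Request:
move_tool:
  segments:
    - [[-0.4, 0.4, 4, -0.04, 0, 0.48], [-0.4, 0.4, 7, -0.04, 0, 0.96], [-0.4, 0.4, 9, -0.04, 0, 1.38], [-0.4, 0.4, 11.2, -0.04, 0, 1.38], [-0.4, 0.4, 11.2, -0.04, 0, 1.38]]
  aperture: 0.06

```text
t: 7.0
eef_pos: [0.6499, 0.0141, 0.0673]
ee_rot: [-2.914, -0.481, 1.236]
ft_force: [-0.2, 0.1, -1.0]
gripper_width: 0.0602
finger_force: 0.0
```

Request:
move_tool:
  segments:
    - [[0, 0, 0, 0, 0, 0], [0, 0, 0, 0, 0, 0], [0, 0, 0, 0, 0, 0], [0, 0, 0, 0, 0, 0], [0, 0, 0, 0, 0, 0], [0, 0, 0, 0, 0, 0]]
  aperture: 0.03
  grip_n: 25

```text
t: 7.5
eef_pos: [0.6537, 0.0119, 0.0702]
ee_rot: [-2.922, -0.481, 1.233]
ft_force: [-0.7, -2.0, 2.4]
gripper_width: 0.0374
finger_force: 25.0
```

```bash
python3 -c "
from h import *
delta(*pose(1,.051,turn=.4)); trq(1)"
```

```text
delta [ 0.0005 -0.      0.0044] [ 0.003  -0.0029 -0.0032] t 7.5
torque on axis 0.03 w [-0.52  0.04  0.09] F [-0.7 -2.   2.4] grip 25.00089257955551 turn [-0.004  0.002  0.403] t 7.5
```

To row units: -0.4 rad is -1.6.

Request:
move_tool:
  segments:
    - [[0, 0, 0, 0, 0, -0.4], [0, 0, 0, 0, 0, -0.8], [0, 0, 0, 0, 0, -1.2], [0, 0, 0, 0, 0, -1.6], [0, 0, 0, 0, 0, -1.6]]

```text
t: 7.92
eef_pos: [0.6539, 0.0119, 0.0701]
ee_rot: [3.138, -0.526, 1.689]
ft_force: [-0.3, -1.7, 2.6]
gripper_width: 0.0374
finger_force: 25.0
```

```bash
python3 -c "
from h import *
trq(1)"
```

```text
torque on axis 0.008 w [-0.46 -0.01  0.04] F [-0.3 -1.7  2.6] grip 25.000169277191162 turn [-0.005  0.002  0.002] t 7.9167
```

Request:
move_tool:
  segments:
    - [[0, 0, 0, 0, 0, -0.4], [0, 0, 0, 0, 0, -0.8], [0, 0, 0, 0, 0, -1.2], [0, 0, 0, 0, 0, -1.52], [0, 0, 0, 0, 0, -1.52]]

```text
t: 8.33
eef_pos: [0.6542, 0.012, 0.0702]
ee_rot: [2.928, -0.484, 2.119]
ft_force: [1.3, -1.8, 3.5]
gripper_width: 0.0372
finger_force: 25.0
```

```bash
python3 -c "
from h import *
trq(1)"
```

```text
torque on axis 0.036 w [-0.5  -0.11  0.02] F [ 1.3 -1.8  3.5] grip 25.00142276287079 turn [-0.005  0.001 -0.375] t 8.3333
```

The far cap turned freely through an eighth with about 0 N m resisting, against −0.29 and −0.61 on the others. It is the loose one, so I'll draw it out along its axis.

Request:
move_tool:
  segments:
    - [[0, 0, 0, 0, 0, 0], [0, 0, -2, 0, 0, 0], [0, 0, -5, 0, 0, 0], [0, 0, -8, 0, 0, 0], [0, 0, -11, 0, 0, 0], [0, 0, -15, 0, 0, 0], [0, 0, -20, 0, 0, 0], [0, 0, -24, 0, 0, 0]]
  aperture: 0.03
  grip_n: 30

```text
t: 9.0
eef_pos: [0.6595, -0.0479, 0.1739]
ee_rot: [2.932, -0.485, 2.117]
ft_force: [-0.6, -0.5, -1.8]
gripper_width: 0.0372
finger_force: 30.0
```

```bash
python3 -c "
from h import *
D=manip.camera_model('side'); print(plane(D,(341,245),0),plane(D,(364,266),.012),plane(D,(305,232),0))
delta(np.array([.469,-.342,.17]),Rn.from_euler('xyz',[np.pi,0,manip.get_state()['ee_rot'][2]]))
delta(np.array([.469,-.342,.17]),Rn.from_euler('xyz',[np.pi,0,1.57-.7]))"
```

```text
[ 0.70400529 -0.22136172  0.        ] [ 0.70183309 -0.33492376  0.012     ] [ 0.64189123 -0.13677012  0.        ]
delta [-0.1365 -0.2947 -0.1317] [ 0.2052 -0.4836 -0.0508] t 9.0
delta [-0.1365 -0.2947 -0.1317] [-0.1229 -0.5436  1.1665] t 9.0
```

To row units: -0.13 m is -26, -0.03 m is -6, 0.13 rad is 0.52.

Request:
move_tool:
  segments:
    - [[-1.2, -2.5, -1.1, 0, 0, 0], [-3.4, -7.4, -3.3, 0.12, -0.24, -0.024], [-6.2, -13.4, -6, 0.2, -0.48, -0.052], [-9, -19.6, -8.8, 0.32, -0.72, -0.08], [-12, -26, -11.6, 0.4, -0.96, -0.1], [-15, -32.4, -14.5, 0.52, -1.2, -0.128], [-18, -38.8, -17.4, 0.62, -1.44, -0.152], [-20.8, -45, -20, 0.72, -1.68, -0.176]]
  aperture: 0.03
  grip_n: 30

```text
t: 9.67
eef_pos: [0.5117, -0.273, 0.1682]
ee_rot: [3.117, -0.063, 2.112]
ft_force: [0.5, -0.2, -1.8]
gripper_width: 0.0371
finger_force: 30.0
```

```bash
python3 -c "
from h import *
delta(np.array([.469,-.342,.14]),Rn.from_euler('xyz',[np.pi,0,manip.get_state()['ee_rot'][2]]))"
```

```text
delta [-0.0388 -0.0728  0.0241] [ 0.0241 -0.0628 -0.0008] t 9.6667
```

Request:
move_tool:
  segments:
    - [[-2.2, -4.2, 1, 0.04, -0.12, 0], [-4.4, -8.4, 2.4, 0.096, -0.24, 0], [-6.4, -12, 3.6, 0.096, -0.2512, 0], [-7.5, -14.3, 4.8, 0.096, -0.2512, 0], [-7.5, -14.3, 4.8, 0.096, -0.2512, 0], [-7.5, -14.3, 4.8, 0.096, -0.2512, 0]]
  aperture: 0.03
  grip_n: 30

```text
t: 10.17
eef_pos: [0.4716, -0.3383, 0.1399]
ee_rot: [3.138, -0.003, 2.11]
ft_force: [0.2, -0.5, -1.5]
gripper_width: 0.0374
finger_force: 30.0
```

Run:
```python
from h import *; import cv2
s=manip.get_state()
ims=[manip.grab_frame(n) for n in("side","wrist")]
c=cv2.resize(ims[0][170:330,180:380],(480,384),interpolation=cv2.INTER_CUBIC)
g=np.hstack([c,ims[1]]); cv2.imwrite("pics/p3.png",cv2.resize(g,(800,310)))
delta(np.array([.469,-.342,.055]),Rn.from_euler('xyz',[np.pi,0,s['ee_rot'][2]]))
```

```text
delta [-0.0019 -0.0072  0.086 ] [ 0.0056 -0.0013  0.0037] t 10.2667
```

View pics/p3.png

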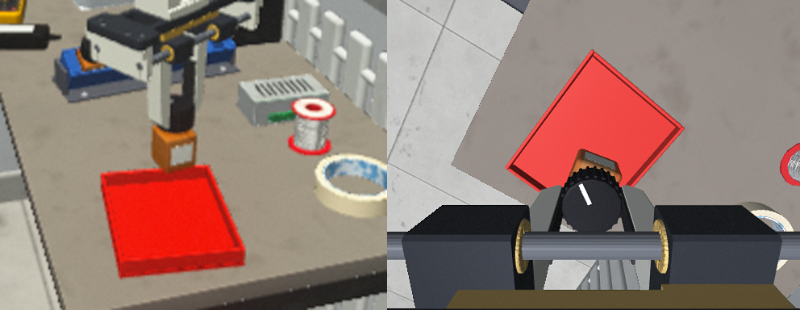

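The bottle hangs upright by its cap above the tray. In the wrist picture the tray corners are at (592,50), (684,128) and (507,167) in the composite, so I'll cross-check the tray centre from those.

```bash
python3 -c "
from h import *
c=manip.camera_model('wrist')
P=[plane(c,uv,.022) for uv in((254,62),(368,159),(149,207))]; print(np.round(P,3),(P[1]+P[2])/2,[np.linalg.norm(P[0]-p) for p in P[1:]])
delta(np.array([.469,-.342,.055]),Rn.from_euler('xyz',[np.pi,0,manip.get_state()['ee_rot'][2]]))"
```

```text
[[ 0.418 -0.242  0.022]
 [ 0.545 -0.259  0.022]
 [ 0.4   -0.397  0.022]] [ 0.47213817 -0.32780862  0.022     ] [np.float64(0.12786979492299924), np.float64(0.15572235746149926)]
delta [-0.0019 -0.0072  0.086 ] [ 0.0056 -0.0013 -0.    ] t 10.2667
```

To row units: 0.074 m is 14.8, 0.068 m is 13.6, 0.005 rad is 0.02.

Request:
move_tool:
  segments:
    - [[0, 0, 3, 0, 0, 0], [0, 0, 7, 0, 0, 0], [0, 0, 11, 0, 0, 0], [0, 0, 13.6, 0, 0, 0], [0, 0, 14.8, 0.02, 0, 0], [0, 0, 14.8, 0.02, 0, 0], [0, 0, 14.8, 0.02, 0, 0]]
  aperture: 0.03
  grip_n: 30

```text
t: 10.85
eef_pos: [0.4743, -0.3377, 0.0675]
ee_rot: [3.142, 0.0, 2.114]
ft_force: [0.0, -0.2, -2.1]
gripper_width: 0.0373
finger_force: 30.0
```

Request:
move_tool:
  segments:
    - [[0, 0, 0.2, 0, 0, 0], [0, 0, 0.4, 0, 0, 0], [0, 0, 0.6, 0, 0, 0], [0, 0, 0.8, 0, 0, 0], [0, 0, 0.8, 0, 0, 0]]

```text
t: 11.27
eef_pos: [0.4729, -0.3385, 0.0631]
ee_rot: [-3.141, -0.0, 2.112]
ft_force: [0.8, 0.2, -1.9]
gripper_width: 0.0373
finger_force: 30.0
```

Request:
move_tool:
  segments:
    - [[0, 0, 0.2, 0, 0, 0], [0, 0, 0.4, 0, 0, 0], [0, 0, 0.6, 0, 0, 0], [0, 0, 0.6, 0, 0, 0]]

```text
t: 11.6
eef_pos: [0.4728, -0.3384, 0.0597]
ee_rot: [-3.14, -0.001, 2.112]
ft_force: [-0.0, -0.2, -2.0]
gripper_width: 0.0376
finger_force: 30.0
```

Request:
move_tool:
  segments:
    - [[0, 0, 0.2, 0, 0, 0], [0, 0, 0.4, 0, 0, 0], [0, 0, 0.4, 0, 0, 0]]

```text
t: 11.85
eef_pos: [0.4731, -0.3387, 0.0585]
ee_rot: [-3.14, 0.0, 2.112]
ft_force: [-0.3, 0.1, 2.8]
gripper_width: 0.0371
finger_force: 30.0
```

Contact: the vertical force went from −2 to +2.8 N, so the bottle is standing on the tray floor. I'll release and retreat straight up.

Request:
move_tool:
  segments:
    - [[0, 0, 0, 0, 0, 0], [0, 0, 0, 0, 0, 0], [0, 0, 0, 0, 0, 0], [0, 0, 0, 0, 0, 0], [0, 0, -2, 0, 0, 0], [0, 0, -6, 0, 0, 0], [0, 0, -12, 0, 0, 0], [0, 0, -20, 0, 0, 0]]
  aperture: 0.06

```text
t: 12.52
eef_pos: [0.4714, -0.3374, 0.1574]
ee_rot: [-3.138, -0.006, 2.113]
ft_force: [0.7, -0.4, 1.0]
gripper_width: 0.0601
finger_force: 0.0
```

Request:
move_tool:
  segments:
    - [[0, 0, -6, 0, 0, 0], [0, 0, -12, 0, 0, 0], [0, 0, -12, 0, 0, 0]]

```text
t: 12.77
eef_pos: [0.4767, -0.3402, 0.2256]
ee_rot: [3.136, 0.012, 2.112]
ft_force: [0.6, -0.6, 0.2]
gripper_width: 0.0601
finger_force: 0.0
```

Run:
```python
from h import *; import cv2
a,b=manip.grab_frame("side"),manip.grab_frame("scene")
f=lambda i,r:cv2.resize(i[r[0]:r[0]+150,r[1]:r[1]+200],(400,300),interpolation=cv2.INTER_CUBIC)
top=np.hstack([f(a,(165,195)),f(b,(110,205))])
bot=np.hstack([f(a[::1],(60,160)),cv2.resize(manip.grab_frame("wrist"),(400,300))])
cv2.imwrite("pics/p4.png",np.vstack([top,bot]))
```

```text
(no output)
```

View pics/p4.png

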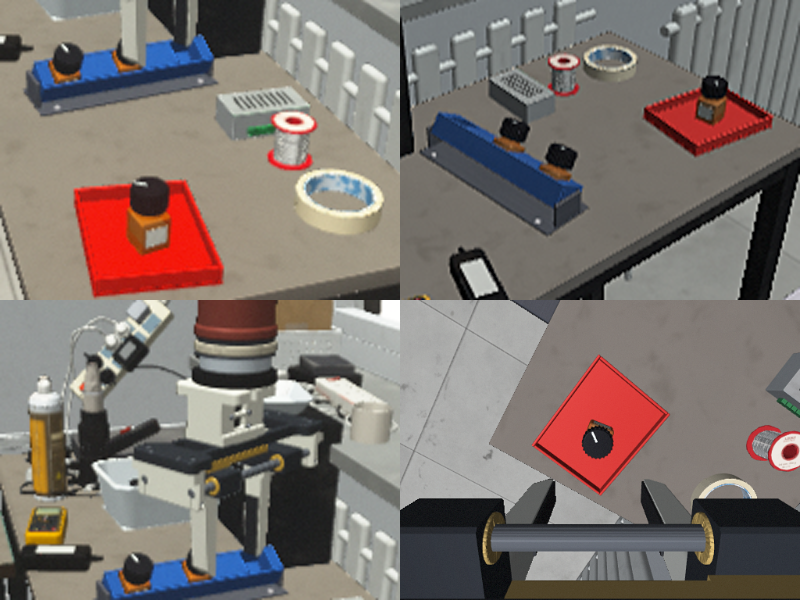

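The bottle stands upright inside the tray, at about (150,215) top left and (597,438) bottom right. The other two are seated in the rack, the near cap's mark has turned only slightly, and the bystanders haven't moved.

Request:
move_tool:
  segments:
    - [[0, 0, 0, 0, 0, 0], [0, 0, 0, 0, 0, 0], [0, 0, 0, 0, 0, 0]]

```text
t: 13.17
eef_pos: [0.4725, -0.338, 0.2167]
ee_rot: [-3.139, -0.003, 2.112]
ft_force: [-0.6, -0.2, -0.3]
gripper_width: 0.0597
finger_force: 0.0
```

```bash
python3 -c "
from workcell import manip
print(manip.finish_job())"
```

```text
the job is handed in; nothing more can be done
None
```

I tried all three caps in the rack, found the loose one on the bottle farthest from the robot, stood that bottle upright in the red tray with the other two still in their pockets, and handed the job in at about 13 s.

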